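Lid on the sugar jar, jar to the front of the carousel

ROBOT

A 6-joint arm with a two-finger parallel gripper is mounted at the origin on the work surface. World frame = base frame: x ahead of the robot, y to its left, z up, the work surface at z = 0. Lengths are in m, angles in rad, forces in N, time in s.
With the tool pointing down it reaches from about 0.425 to 0.95 m from the base axis. Payload 3.5 kg.
Tool frame: the origin (TCP) lies midway between the tips of the shut fingers; the grasp point (between the pads) lies 19 mm behind it; z points along the fingers, y is the line along which they close (so a half turn about z gives the same grasp; the last joint's range is limited). The gripper opens to 85 mm and grips with 20 to 120 N. Pads are 22 mm wide; open, the fingers measure 114 mm over their backs; the gripper's body (76 mm by 85 mm) begins 54 mm behind the grasp point. The pads swing forward as they close: fully open they stand 13 mm farther back than shut.
Start: joints at [1.199, 0.286, 1.577, -0, 1.279, -0.15], TCP at [0.148, 0.658, 0.231] pointing down, gripper open.
Joint ranges: [-2.77, 2.77], [-0.9, 2.22], [0.21, 2.48], [-1.53, 4.67], [0.24, 2.81], [-2.84, 2.84]. Speed limits (rad/s): [2.79, 2.79, 3.14, 3.14, 3.14, 3.14].

INTERFACE

Orientations are given as a unit quaternion [x, y, z, w].
In Python, from plant import get_state, read_camera, ctrl gives the robot as it stands.
- The arm moves only by the shell command python3 -m crank 'ROWS' [FORCE]. ROWS is JSON, a list of rows, each a list of 3 entries, a list of its own where there are three numbers: the shift along the tool's x, y, z in mm, then the turn about the tool's z in degrees, then the closure in counts, from 0 (fully open) to 255 (shut). In form: [[[tx, ty, tz], yaw, claw], ...]. A call has 1 to 10 rows; each row is the pose to reach, as a shift and turn from the pose commanded when the call began, along the tool's axes at that moment; what a row does not reach only later rows make up. A row lasts 1/10 s, in which the tool goes at most 50 mm and 8.59 degrees, less where a joint would pass 70% of its speed; a pose out of reach is approached as far as the arm can. A call with a gripper value outside its range is refused whole. The fingers move at their own pace and stop on an object; FORCE is the grip in N (left out, the last holds). Time passes only in rows, so rows that repeat a pose let the fingers close. It gives the time, the measured TCP pose, the force, the opening and the grip force at its end, in the units of the state.
- get_state(): the state, without advancing time (a new reading comes with each control period).
- read_camera(name): name is "side" or "top" or "wrist"; returns a dict with "frame" (480x640x3 uint8, blue, green, red), "range_z" (480x640 float32, m along the optical axis (not along the pixel's ray), 0 where there is no reading), "vfov" (degrees; the focal length in pixels is half the picture's height over the tangent of half this angle, whatever the lens; pixels are square), "cx", "cy" (the principal point, pixels), "k1" (the pictures are not rectified: a ray, as slopes to the right and down, at radius r is drawn at 1 + k1 r^2 times it, then the intrinsics apply), "origin" and "orientation" of the camera in the world. Camera axes: x right, y down, z forward; pixel columns grow to the right and rows downward; lengths in m; the calibration is good to about 2 mm. A picture is of the moment at which its call begins.
- ctrl.sign_off(): hands the job in; it is judged then, once.
The state is a dict: "time": time; "qpos": joint angles; "dq": joint speeds; "joint_efforts": joint torques, N m; "eef_pos": TCP position; "tcp_rot": TCP orientation; "contact_force": force on the tool from outside, world axes, zero at the start; "wrist_torque": the same for the moment, N m; "opening": opening from 0.0 (shut) to 1.0 (fully open); "finger_force": force on a finger pad.
Only numpy, scipy, OpenCV 4.12 (cv2) and the standard library are available. Lean on these libraries where they do the work, as an engineer would, in place of code of your own. Each camera call takes 0.05 s, during which the arm holds its last target. There are 200 camera calls.

TASK

Put the lid, which lies beside the spice carousel, on the open white sugar jar and let go of it; then use the carousel's upright wooden post to turn the carousel until that jar stands at the front, squarely behind the pointer on the foot. The carousel springs back when let go, so finish while still holding it still there by the post, with the lid seated on the jar; do not push the cup or the cruet about.

Things in the scene. Friction and masses are not known exactly. Their poses are not given: they have to be found in the camera images.
- lid: white ceramic lid, loose, standing knob up on the worktop, 80 g. Origin: centre of its underside, z up. From below: plug 45 mm in diameter, 12 mm high; flange 68 mm in diameter (z 12 to 18 mm); round knob 20 mm in diameter (z 18 to 48 mm). Seated, the flange rests on the jar's rim: origin 12 mm below jar_mouth.
- board: fixed round wooden foot of the carousel, 240 mm in diameter, 12 mm high, on the worktop. Origin: centre of its underside, on the carousel's upright turning axis. Its -x axis is the carousel's front: there a wooden pointer 22 mm wide sticks out level, to 163 mm from the axis. The pointer looks roughly towards the robot.
- carousel (a joint): angle of the wooden plate (250 mm in diameter, z 18 to 34 mm), positive anticlockwise from above, range -1.0 to 2.0. Starts within 0.55 of 0; sugar jar is at the front at 1.40: turn anticlockwise. A spring (0.14 N m/rad about 0) works against 0.10 N m friction: it stays put within about 0.7 rad of 0, swings back from farther out. The jars are fixed on it.
- jar_mouth (a point): mouth centre at rim height (104 mm above the worktop) of the white ceramic sugar jar, the only open jar; small raised badge on its outward side. Outside 66 mm, inside 54 mm in diameter, 70 mm high, 72 mm from the turning axis. Also on the plate: closed glass spice jar (48 mm in diameter, 74 high), low closed tin (71 mm in diameter, 46 high).
- post: plain upright round wooden post, 16 mm in diameter, 85 mm high, spinning on a pin on the plate 105 mm from the turning axis; clear of the jars (about 100 mm between the axes of post and sugar jar, and as much to the spice jar). Origin: centre of its foot on the plate, 34 mm above the worktop; its top is 119 mm above the worktop.
- cup: blue plastic cup, 72 mm in diameter, 85 mm high, loose; origin centre of its underside. Leave alone.
- cruet: glass vinegar cruet with white screw cap, 62 mm in diameter, 152 mm high, loose; origin centre of its underside. Leave alone.
Not all that is in view belongs to the job. Of the things like the lid, leave any that is green or turquoise; of the rest the smaller one is meant.

How it is judged:
On the way, in this order (a step that is already met when the one before it is completed fails the run):
1. the lid is seated on the sugar jar and let go (horizontal distance between lid and jar_mouth below 0.007 m and z of lid in the frame of jar_mouth between -0.016 and -0.008 m and angle between lid's own z axis and vertical below 0.08 rad and contact force between the fingers and lid below 0.05 N), for 0.2 s.
2. the carousel, held by its post, has the sugar jar at the front (y of jar_mouth in the frame of board between -0.01 and 0.01 m and x of jar_mouth in the frame of board below -0.05 m and contact force between the fingers and post above 0.5 N and velocity of joint carousel between -0.06 and 0.06 rad/s and horizontal distance between lid and jar_mouth below 0.007 m and z of lid in the frame of jar_mouth between -0.016 and -0.008 m and angle between lid's own z axis and vertical below 0.08 rad), for 0.2 s.
At the end, for the whole second after the job is handed in: Jar mouth centre within 10 mm sideways of the line from axis to pointer, on the pointer's side; fingers press the post with over 0.5 N; plate still (under 0.06 rad/s); lid, untouched by the fingers, seated: centred within 7 mm, height within 4 mm, level within 0.08 rad (all of step 2 and contact force between the fingers and lid below 0.05 N); the arm keeps its last pose, push and grip.
It fails at once if the cup was moved more than 30 mm or tipped over (distance of cup from where it was at the start of the episode above 0.03 m or angle between cup's own z axis and vertical above 0.4 rad).
It fails at once if the cruet was moved more than 30 mm or tipped over (distance of cruet from where it was at the start of the episode above 0.03 m or angle between cruet's own z axis and vertical above 0.4 rad).
It also fails if it takes over 51 s, if anything falls off the work surface, if the arm or the gripper's body presses on something with over 40 N, if the wrist force passes 120 N, or if a joint passes its speed limit or range.

## Working session

There is one attempt and no reset: what is moved stays moved. The work goes in short steps, Python scripts to look and compute and a shell command to move; the robot and the scene stay as the last step left them, time stands still between calls to the robot, and variables do not carry over. Pictures are saved under pics/ and viewed, at most 10 in all, crops included, and the job is handed in when it is done.

```bash
ls; mkdir -p pics; cat > h.py <<'E'
import numpy as np, cv2, pickle
from scipy.spatial.transform import Rotation as R
from plant import get_state, read_camera, ctrl
def K(c):
    f=240/np.tan(np.radians(c['vfov'])/2); return f
def rays(c,uv):
    f=K(c); d=(np.atleast_2d(uv).astype(float)-[c['cx'],c['cy']])/f
    s=d.copy()
    for _ in range(20): s=d/(1+c['k1']*(s**2).sum(1,keepdims=True))
    return np.c_[s,np.ones(len(s))]
def plane(c,uv,z):
    d=R.from_quat(c['orientation']).apply(rays(c,uv)); o=np.array(c['origin'])
    return o+d*((z-o[2])/d[:,2])[:,None]
def pts(c,uv):
    uv=np.atleast_2d(uv).astype(int); r=rays(c,uv)*c['range_z'][uv[:,1],uv[:,0]][:,None]
    return R.from_quat(c['orientation']).apply(r)+c['origin']
E
python3 - <<'E'
from h import *
for n in ("side","top","wrist"):
    c=read_camera(n); pickle.dump(c,open(n+'0.pkl','wb')); cv2.imwrite(f'pics/{n}0.png',c['frame'])
    print(n,c['vfov'],c['cx'],c['cy'],c['k1'],c['origin'],c['orientation'])
print(get_state())
E
```

```text
pics
side 57.63776955778028 318.0697276191947 238.6522544731463 -0.04831839736030268 [ 0.42222629 -0.7665878   0.93817085] [ 0.92937289 -0.09835465  0.02873758 -0.35463579]
top 52.88109612352419 322.75671329972 232.86606698622126 -0.10595602722045443 [ 0.35416894 -0.01617534  1.06969417] [ 0.71258846 -0.69392085  0.06968175 -0.07639365]
wrist 69.15386586402508 316.4044365623619 234.10193886102962 -0.04067857561608759 [0.08127538 0.673243   0.37233005] [0.7736265  0.6183538  0.08583482 0.10850344]
{'time': 0.15, 'qpos': array([ 1.19899034e+00,  2.87004479e-01,  1.57782952e+00, -4.73192469e-06,
        1.27861488e+00, -1.50033466e-01]), 'dq': array([-0.00020322, -0.00400836, -0.00269825, -0.00038188,  0.00072299,
       -0.00113381]), 'joint_efforts': array([ 8.67389681e-04, -4.06602287e+01, -2.93141538e+01, -1.44159267e-04,
        3.96942574e-03,  9.42302194e-06]), 'eef_pos': array([0.1482794 , 0.65798971, 0.23024279]), 'tcp_rot': array([ 1.10658434e-01,  9.93858063e-01, -8.97286474e-04, -2.37237002e-04]), 'contact_force': array([ 0.2473736 , -0.31479514,  0.29629554]), 'wrist_torque': array([0.01312383, 0.07481608, 0.02573435]), 'finger_force': 0.0, 'opening': 1.0025898406995026}
```

View pics/top0.png

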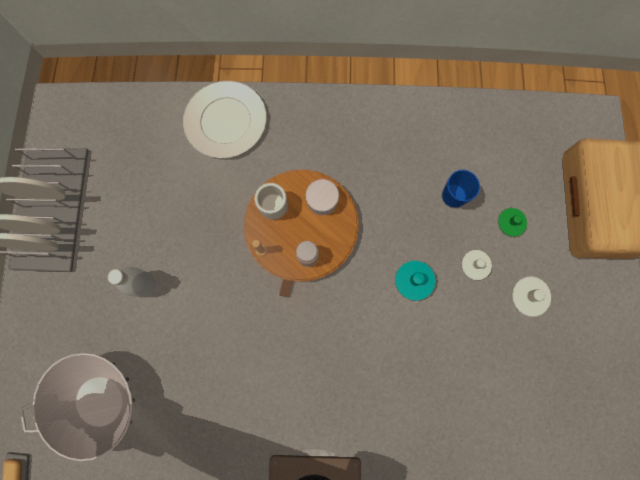

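View pics/side0.png

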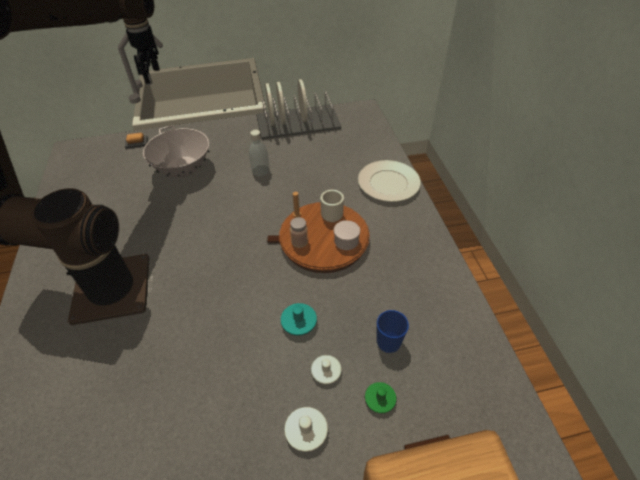

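```bash
cat > m.py <<'E'
from h import *
for n in ('top','side'):
    c=pickle.load(open(n+'0.pkl','rb')); hsv=cv2.cvtColor(c['frame'],cv2.COLOR_BGR2HSV)
    print(n)
    H,S,V=cv2.split(hsv)
    g=((S<60)&(V>135)).astype(np.uint8)
    if n=='top': rois={'lid':(455,245,500,285),'big':(508,270,560,320),'jar':(250,180,292,222)}
    else: rois={'lid':(308,352,345,388),'big':(280,405,332,455),'jar':(318,188,347,222)}
    for k,(a,b,u,v) in rois.items():
        m=np.zeros_like(g); m[b:v,a:u]=g[b:v,a:u]
        cs,_=cv2.findContours(m,cv2.RETR_EXTERNAL,cv2.CHAIN_APPROX_NONE); q=max(cs,key=cv2.contourArea)
        z=.104 if k=='jar' else .018
        W=plane(c,q[:,0],z)[:,:2].astype(np.float32); (x,y),r=cv2.minEnclosingCircle(W); e=cv2.fitEllipse(W)
        print(k,'circ',x,y,2*r,'ell',e, 'px',q[:,0].min(0),q[:,0].max(0))
    o=((H<20)&(S>110)&(V>60)).astype(np.uint8)
    a,b,u,v=(235,160,370,300) if n=='top' else (262,185,375,275)
    m=np.zeros_like(o); m[b:v,a:u]=o[b:v,a:u]
    m=cv2.morphologyEx(m,cv2.MORPH_CLOSE,np.ones((5,5),np.uint8))
    cv2.imwrite(f'pics/m_{n}.png',cv2.resize(np.hstack([c['frame'][b:v,a:u],cv2.cvtColor(m[b:v,a:u]*255,cv2.COLOR_GRAY2BGR)]),None,fx=2.9,fy=2.9,interpolation=cv2.INTER_NEAREST))
    # plate: points from range map at z~.034
    vv,uu=np.mgrid[b:v,a:u]; uv=np.c_[uu.ravel(),vv.ravel()]; P=pts(c,uv)
    # range-map plate points and heights
    sel=(abs(P[:,2]-.034)<.006); W=P[sel][:,:2].astype(np.float32)
    lab=np.zeros_like(o); lab[uv[sel,1],uv[sel,0]]=1; lab&=o|m
    cs,_=cv2.findContours(lab,cv2.RETR_EXTERNAL,cv2.CHAIN_APPROX_NONE); q=max(cs,key=cv2.contourArea)
    h=cv2.convexHull(q); W=plane(c,h[:,0],.034)[:,:2].astype(np.float32)
    print('plate circ',cv2.minEnclosingCircle(W),'ell',cv2.fitEllipse(W))
    t=P[(P[:,2]>.09)]; print('zmax',P[:,2].max())
    hi=(P[:,2]>.085)
    lab=np.zeros_like(o); lab[uv[hi,1],uv[hi,0]]=1
    k,l,st,ce=cv2.connectedComponentsWithStats(lab)
    for i in range(1,k):
        if st[i,4]>5:
            s=l[uv[:,1],uv[:,0]]==i; print('high',ce[i],st[i],np.median(P[s],0),P[s].max(0))
E
python3 m.py
```

```text
top
lid circ 0.5123870372772217 -0.3455186188220978 0.07101354002952576 ell ((0.5126630663871765, -0.34564507007598877), (0.06630079448223114, 0.06845024228096008), 40.3615608215332) px [462 249] [492 279]
big circ 0.44496795535087585 -0.4681929051876068 0.09258332848548889 ell ((0.44461768865585327, -0.4680631160736084), (0.08886867761611938, 0.09011903405189514), 44.12473678588867) px [512 276] [551 316]
jar circ 0.629325270652771 0.10888910293579102 0.06821159273386002 ell ((0.6285297274589539, 0.10846279561519623), (0.06325231492519379, 0.0656549334526062), 130.5478057861328) px [255 183] [285 213]
plate circ ((0.5914728045463562, 0.04610937833786011), 0.12668892741203308) ell ((0.5910358428955078, 0.04594642296433449), (0.2505871653556824, 0.2520362138748169), 33.26679611206055)
zmax 1.0696941746749162
high [269.62962963 198.05291005] [254 183  33  32 378] [0.62900446 0.10906984 0.10201095] [0.66116477 0.14156363 1.06969417]
high [256.21917808 244.01369863] [252 239  10  11  73] [0.52782515 0.12927712 0.11739665] [0.53787638 0.13811328 0.12144526]
high [306.45409429 251.77171216
[... 590 characters left out ...]
525024, 0.10834838449954987), (0.06447850912809372, 0.06477076560258865), 118.39701843261719) px [320 189] [343 205]
plate circ ((0.5915431976318359, 0.04120645299553871), 0.1291375309228897) ell ((0.5920417904853821, 0.0410027876496315), (0.25025346875190735, 0.2560144066810608), 179.66458129882812)
zmax 0.9381708453639058
high [332.18430034 199.5221843 ] [320 190  24  21 293] [0.62990361 0.09965903 0.0986542 ] [0.66166305 0.1425126  0.93817085]
high [295.69230769 197.4       ] [293 192   6  12  65] [0.52980624 0.12545889 0.1074522 ] [0.53758772 0.13700458 0.12045199]
high [298.37751004 225.79919679] [290 217  18  19 249] [0.51861181 0.01909014 0.10660185] [0.54226726 0.04847439 0.93817085]
```

View pics/m_top.png

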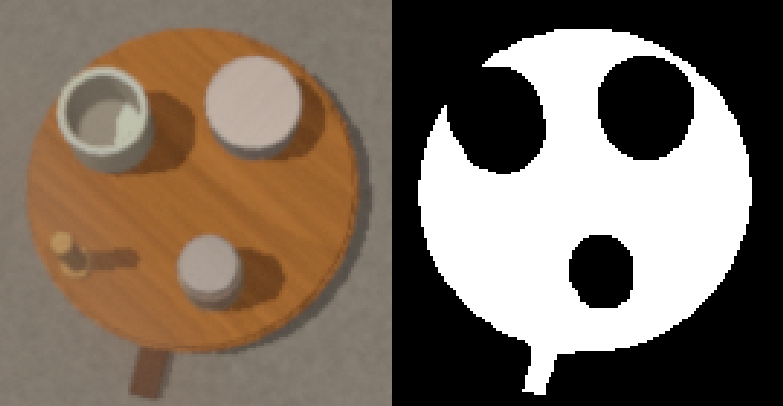

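```bash
cat >> h.py <<'E'
def delta(*tgts):
    s=get_state(); r=R.from_quat(s['tcp_rot'])
    for t in tgts: print(t,'->',np.round(r.inv().apply(np.array(t)-s['eef_pos'])*1000,1))
E
python3 - <<'E'
from h import *
for n in ('top','side'):
    c=pickle.load(open(n+'0.pkl','rb')); H,S,V=cv2.split(cv2.cvtColor(c['frame'],cv2.COLOR_BGR2HSV))
    o=((H<20)|(H>170))&(S>90)&(V>40)
    vv,uu=np.nonzero(o); uv=np.c_[uu,vv]; P=plane(c,uv,.010)[:,:2]; A=np.array([.5915,.0455])
    d=P-A; r=np.linalg.norm(d,axis=1); a=np.degrees(np.arctan2(d[:,1],d[:,0]))%360
    s=(r>.134)&(r<.175)&(a>140)&(a<220)
    print(n,s.sum(),'r',r[s].min(),r[s].max(),'ang mean',a[s].mean(),'width',np.ptp(d[s]@[np.sin(np.radians(a[s].mean())),-np.cos(np.radians(a[s].mean()))]))
    b=(H>100)&(H<130)&(S>120)&(V>50); vv,uu=np.nonzero(b); print('cup',np.median(plane(c,np.c_[uu,vv],.05),0))
c=pickle.load(open('top0.pkl','rb')); print('cruet cap',plane(c,[116,277],.152),'teal',plane(c,[415,280],.018),'green',plane(c,[513,222],.018))
delta((.58,.1,.231),(.512,-.3458,.231),(.512,-.3458,.10))
E
```

```text
top 117 r 0.13416458639041318 0.1612622036131148 ang mean 168.05520275742265 width 0.020406371058832667
cup [ 0.67707338 -0.30612339  0.05      ]
side 70 r 0.13412318541209078 0.1600438852747521 ang mean 166.9590677862914 width 0.07887732115732349
cup [ 0.6755516  -0.29797193  0.05      ]
cruet cap [[0.4482607  0.39644574 0.152     ]] teal [[ 0.4746246  -0.20789944  0.018     ]] green [[ 0.61118452 -0.43416308  0.018     ]]
(0.58, 0.1, 0.231) -> [-5.439e+02 -4.494e+02 -1.000e-01]
(0.512, -0.3458, 0.231) -> [-5.756e+02 -8.992e+02  7.000e-01]
(0.512, -0.3458, 0.1) -> [-575.6 -899.   131.7]
```

```bash
python3 -m crank '[[[-544,-449,0],0,0],[[-544,-449,0],0,0],[[-544,-449,0],0,0],[[-544,-449,0],0,0],[[-544,-449,0],0,0],[[-544,-449,0],0,0],[[-544,-449,0],0,0],[[-544,-449,0],0,0],[[-544,-449,0],0,0],[[-544,-449,0],0,0]]' 30
python3 -c "
from h import *
delta((.58,.1,.231),(.512,-.3458,.16))"
```

```text
time: 1.15
eef_pos: [0.4553, 0.2613, 0.2312]
tcp_rot: [0.111, 0.994, 0.0, 0.0]
contact_force: [1.2, 0.3, 0.3]
opening: 1.0
finger_force: 0.0
(0.58, 0.1, 0.231) -> [-157.1 -130.     0.2]
(0.512, -0.3458, 0.16) -> [-188.9 -579.8   71.1]
```

```bash
python3 -m crank '[[[-157,-130,0],0,0],[[-157,-130,0],0,0],[[-157,-130,0],0,0],[[-157,-130,0],0,0],[[-189,-580,0],0,0],[[-189,-580,0],0,0],[[-189,-580,0],0,0],[[-189,-580,0],0,0],[[-189,-580,0],0,0],[[-189,-580,0],0,0]]'
python3 -c "
from h import *
delta((.512,-.3458,.16),(.512,-.3458,.231))"
```

```text
time: 2.15
eef_pos: [0.5327, -0.1938, 0.2311]
tcp_rot: [0.111, 0.994, 0.0, -0.0]
contact_force: [0.3, -0.4, -0.3]
opening: 0.995
finger_force: 0.0
(0.512, -0.3458, 0.16) -> [ -13.2 -152.8   71.1]
(0.512, -0.3458, 0.231) -> [-1.320e+01 -1.528e+02  1.000e-01]
```

```bash
python3 -m crank '[[[-13,-153,0],0,0],[[-13,-153,0],0,0],[[-13,-153,0],0,0],[[-13,-153,40],0,0],[[-13,-153,70],0,0],[[-13,-153,70],0,0],[[-13,-153,70],0,0]]'
python3 - <<'E'
from h import *
c=read_camera('wrist'); cv2.imwrite('pics/w1.png',c['frame']); pickle.dump(c,open('w1.pkl','wb'))
H,S,V=cv2.split(cv2.cvtColor(c['frame'],cv2.COLOR_BGR2HSV))
g=((S<60)&(V>135)).astype(np.uint8); cs,_=cv2.findContours(g,cv2.RETR_EXTERNAL,cv2.CHAIN_APPROX_NONE)
for q in cs:
    if cv2.contourArea(q)>800:
        W=plane(c,q[:,0],.018)[:,:2].astype(np.float32); print(cv2.minEnclosingCircle(W),cv2.fitEllipse(W))
delta((.512,-.3458,.02))
E
```

```text
time: 2.85
eef_pos: [0.5123, -0.3438, 0.161]
tcp_rot: [0.111, 0.994, 0.001, -0.001]
contact_force: [0.7, -0.1, -0.2]
opening: 1.0
finger_force: 0.0
((0.5111685395240784, -0.34640103578567505), 0.03397873416543007) ((0.5108493566513062, -0.34635230898857117), (0.06585899740457535, 0.06693124026060104), 107.82296752929688)
((0.4420708417892456, -0.4692147970199585), 0.04371952638030052) ((0.4420451521873474, -0.4691160321235657), (0.08539874106645584, 0.0858701765537262), 52.93100357055664)
(0.512, -0.3458, 0.02) -> [  1.2  -1.6 142.7]
```

View pics/w1.png

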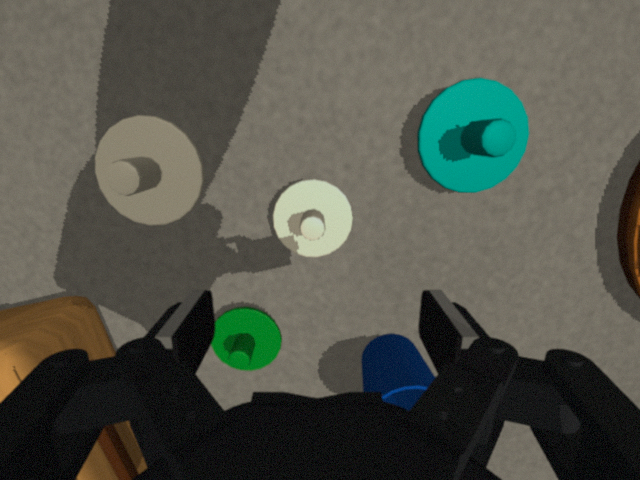

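The small white lid is at pixel (313,218), with the teal, green and larger white lids all clear of the fingers. The measured 67 mm diameter is right.

```bash
python3 -m crank '[[[1,-2,50],0,0],[[1,-2,100],0,0],[[1,-2,130],0,0],[[1,-2,141],0,0],[[1,-2,141],0,0],[[1,-2,141],0,255],[[1,-2,141],0,255],[[1,-2,141],0,255],[[1,-2,141],0,255],[[1,-2,141],0,255]]' 30
python3 -m crank '[[[0,0,0],0,255],[[0,0,0],0,255],[[0,0,0],0,255],[[0,0,0],0,255]]'
```

```text
time: 3.9
eef_pos: [0.5116, -0.3463, 0.0214]
tcp_rot: [0.111, 0.994, -0.0, 0.001]
contact_force: [-0.8, -0.1, 2.9]
opening: 0.224
finger_force: 29.2
time: 4.3
eef_pos: [0.5116, -0.3463, 0.0214]
tcp_rot: [0.111, 0.994, -0.0, 0.0]
contact_force: [-0.4, 1.3, 5.3]
opening: 0.225
finger_force: 29.4
```

```bash
python3 -m crank '[[[0,0,-20],0,255],[[0,0,-60],0,255],[[0,0,-110],0,255],[[0,0,-160],0,255],[[0,0,-210],0,255],[[0,0,-210],0,255],[[0,0,-210],0,255]]'
python3 - <<'E'
from h import *
c=read_camera('wrist'); cv2.imwrite('pics/w2.png',c['frame'])
delta((.6287,.1084,.231))
E
```

```text
time: 5.0
eef_pos: [0.5115, -0.3462, 0.2316]
tcp_rot: [0.111, 0.994, -0.001, 0.001]
contact_force: [0.0, 0.5, -2.2]
opening: 0.226
finger_force: 29.6
(0.6287, 0.1084, 0.231) -> [-15.3 468.7  -1.5]
```

View pics/w2.png

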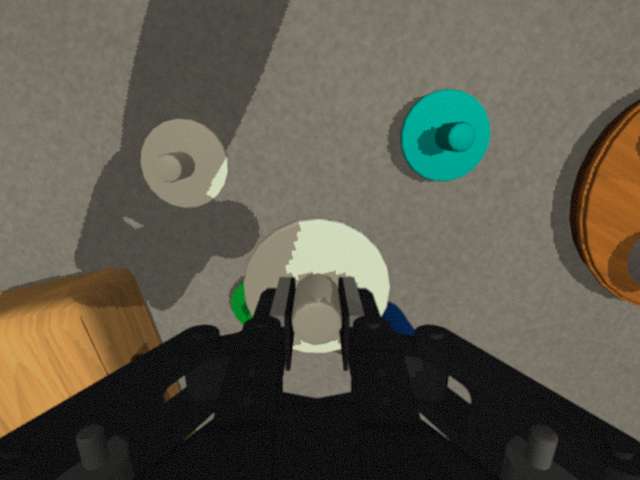

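```bash
python3 -m crank '[[[-1,30,0],0,255],[[-2,75,0],0,255],[[-4,120,0],0,255],[[-5,165,0],0,255],[[-7,210,0],0,255],[[-8,255,0],0,255],[[-10,300,0],0,255],[[-11,345,0],0,255],[[-13,390,0],0,255],[[-14,430,0],0,255]]'
python3 -m crank '[[[-1,25,0],0,255],[[-1,39,0],0,255],[[-1,39,0],0,255],[[-1,39,30],0,255],[[-1,39,50],0,255],[[-1,39,50],0,255],[[-1,39,50],0,255]]'
python3 - <<'E'
from h import *
t=read_camera('top'); s=read_camera('side'); c=read_camera('wrist')
pickle.dump((t,s,c),open('p.pkl','wb'))
cv2.imwrite('pics/w3.png',np.hstack([c['frame'][::1,120:520],cv2.resize(s['frame'][160:280,240:400],(400,300))[:,:] if 0 else np.vstack([cv2.resize(s['frame'][160:280,250:390],(280,240)),cv2.resize(t['frame'][150:270,220:360],(280,240))])]))
delta((.6287,.1084,.16))
E
```

```text
time: 6.05
eef_pos: [0.618, 0.0728, 0.2263]
tcp_rot: [0.11, 0.994, -0.0, -0.003]
contact_force: [0.6, -0.1, -0.6]
opening: 0.225
finger_force: 29.7
time: 6.75
eef_pos: [0.6285, 0.107, 0.1796]
tcp_rot: [0.111, 0.994, -0.0, -0.001]
contact_force: [0.1, -0.6, -0.4]
opening: 0.225
finger_force: 29.7
(0.6287, 0.1084, 0.16) -> [ 1.4  0.4 22.2]
```

View pics/w3.png

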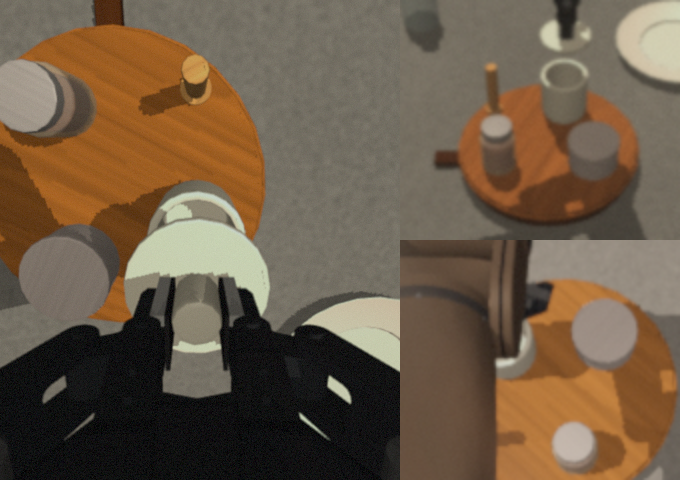

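```bash
python3 - <<'E'
from h import *
t,s,c=pickle.load(open('p.pkl','rb'))
def fit(c,box,z,n):
    H,S,V=cv2.split(cv2.cvtColor(c['frame'],cv2.COLOR_BGR2HSV)); g=((S<70)&(V>125)).astype(np.uint8)
    a,b,u,v=box; m=np.zeros_like(g); m[b:v,a:u]=g[b:v,a:u]
    cs,_=cv2.findContours(m,cv2.RETR_EXTERNAL,cv2.CHAIN_APPROX_NONE); q=cv2.convexHull(max(cs,key=cv2.contourArea))[:,0]
    W=plane(c,q,z)[:,:2].astype(np.float32); print(n,q.min(0),q.max(0),cv2.minEnclosingCircle(W),cv2.fitEllipse(W))
z=get_state()['eef_pos'][2]-.0214; print(get_state()['eef_pos'])
fit(s,(310,165,352,188),z+.015,'lid side'); fit(s,(318,189,347,222),.104,'jar side')
fit(c,(235,215,400,360),z+.015,'lid wrist')
E
```

```text
[0.62993535 0.10768614 0.18217234]
lid side [319 169] [345 185] ((0.6294301152229309, 0.11062643676996231), 0.03702981397509575) ((0.6293086409568787, 0.11143055558204651), (0.07006212323904037, 0.07300195097923279), 116.86971282958984)
jar side [319 189] [344 203] ((0.6283375024795532, 0.10934868454933167), 0.03606441244482994) ((0.628832995891571, 0.11132258176803589), (0.06464133411645889, 0.07133708149194717), 92.94055938720703)
lid wrist [244 215] [390 315] ((0.6255379319190979, 0.10900602489709854), 0.03591807931661606) ((0.6292882561683655, 0.10781565308570862), (0.06680727750062943, 0.08119668066501617), 78.25196838378906)
```

```bash
python3 -m crank '[[[0,0,25],0,255],[[0,0,45],0,255],[[0,0,55],0,255],[[0,0,60],0,255],[[0,0,64],0,255],[[0,0,67],0,255],[[0,0,67],0,255],[[0,0,67],0,255]]'
```

```text
time: 7.7
eef_pos: [0.6294, 0.1084, 0.114]
tcp_rot: [0.111, 0.994, 0.0, 0.001]
contact_force: [0.6, 0.1, -0.9]
opening: 0.222
finger_force: 29.7
```

```bash
python3 -m crank '[[[0,0,1],0,255],[[0,0,2],0,255],[[0,0,2],0,255],[[0,0,2],0,255]]'; python3 -c "
from h import *
s=get_state();print(s['eef_pos'],s['contact_force'])"
```

```text
time: 8.1
eef_pos: [0.6296, 0.1083, 0.1134]
tcp_rot: [0.111, 0.994, 0.0, 0.001]
contact_force: [-2.6, -1.1, 5.8]
opening: 0.225
finger_force: 30.4
[0.62960684 0.10829009 0.11338778] [-2.56956206 -1.05269534  5.82885872]
```

```bash
python3 -m crank '[[[0,0,1],0,200],[[0,0,0],0,100],[[0,0,0],0,0],[[0,0,0],0,0],[[0,0,0],0,0],[[0,0,0],0,0],[[0,0,-20],0,0],[[0,0,-60],0,0],[[0,0,-100],0,0],[[0,0,-100],0,0]]'
python3 -m crank '[[[80,0,0],0,0],[[160,0,0],0,0],[[160,0,0],0,0],[[160,0,0],0,0],[[160,0,0],0,0]]'
python3 - <<'E'
from h import *
s=read_camera('side'); t=read_camera('top');pickle.dump((t,s),open('p2.pkl','wb'))
def fit(c,box,z,n):
    H,S,V=cv2.split(cv2.cvtColor(c['frame'],cv2.COLOR_BGR2HSV)); g=((S<70)&(V>125)).astype(np.uint8)
    a,b,u,v=box; m=np.zeros_like(g); m[b:v,a:u]=g[b:v,a:u]
    cs,_=cv2.findContours(m,cv2.RETR_EXTERNAL,cv2.CHAIN_APPROX_NONE); q=cv2.convexHull(max(cs,key=cv2.contourArea))[:,0]
    W=plane(c,q,z)[:,:2].astype(np.float32); print(n,q.min(0),q.max(0),cv2.fitEllipse(W))
fit(s,(310,175,352,222),.110,'lid')
cv2.imwrite('pics/p2.png',np.hstack([cv2.resize(x['frame'][b:b+140,a:a+140],(400,400)) for x,a,b in ((s,245,150),(t,220,150))]))
delta((.528,.1295,.21),(.528,.1295,.07))
E
```

```text
time: 9.1
eef_pos: [0.6328, 0.1085, 0.2194]
tcp_rot: [0.111, 0.994, 0.001, 0.007]
contact_force: [0.2, -0.1, 0.6]
opening: 1.001
finger_force: 0.0
time: 9.6
eef_pos: [0.4716, 0.144, 0.2109]
tcp_rot: [0.11, 0.994, -0.0, 0.0]
contact_force: [1.2, -0.4, -0.5]
opening: 0.996
finger_force: 0.0
lid [320 184] [345 204] ((0.6311261653900146, 0.11188886314630508), (0.06912421435117722, 0.0841735452413559), 161.38290405273438)
(0.528, 0.1295, 0.21) -> [-55.6  -1.7   2. ]
(0.528, 0.1295, 0.07) -> [-55.3  -1.8 142. ]
```

View pics/p2.png

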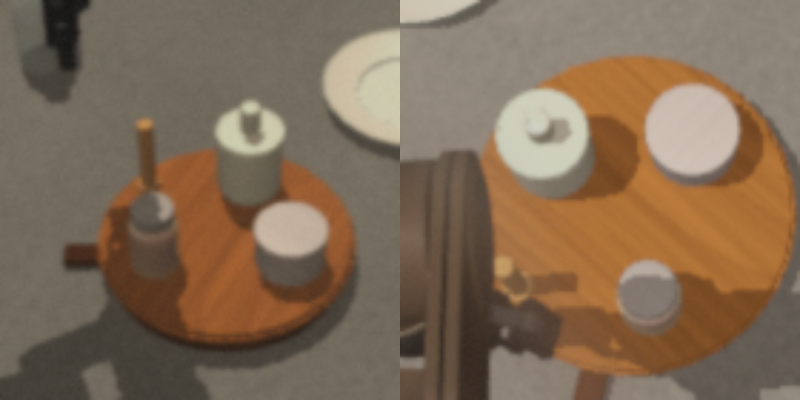

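```bash
python3 -m crank '[[[-28,-1,0],0,0],[[-56,-2,0],0,0],[[-56,-2,40],0,0],[[-56,-2,80],0,0],[[-56,-2,120],0,0],[[-56,-2,144],0,0],[[-56,-2,144],0,0],[[-56,-2,144],0,0]]'
python3 -m crank '[[[0,0,0],0,255],[[0,0,0],0,255],[[0,0,0],0,255],[[0,0,0],0,255],[[0,0,0],0,255],[[0,0,0],0,255],[[0,0,0],0,255],[[0,0,0],0,255],[[0,0,0],0,255]]' 30
python3 - <<'E'
from h import *
s=get_state(); p=s['eef_pos']; print(p)
A=np.array([.5915,.0455]); d=p[:2]-A; r=np.hypot(*d); print('r',r)
rt=R.from_quat(s['tcp_rot'])
for k in range(4,113,4):
    a=np.arctan2(d[1],d[0])+np.radians(k); q=np.r_[A+r*np.array([np.cos(a),np.sin(a)]),p[2]]
    print(k,np.round(rt.inv().apply(q-p)*1000)[:2])
E
```

```text
time: 10.5
eef_pos: [0.5286, 0.1288, 0.0675]
tcp_rot: [0.111, 0.994, -0.0, 0.0]
contact_force: [0.1, -0.1, 0.3]
opening: 1.0
finger_force: 0.0
time: 11.4
eef_pos: [0.5272, 0.1297, 0.0681]
tcp_rot: [0.111, 0.994, 0.0, -0.0]
contact_force: [-3.4, 2.1, 6.3]
opening: 0.179
finger_force: 29.6
[0.52717472 0.12967302 0.06809952]
r 0.10593790255118632
4 [ 5. -6.]
8 [  9. -12.]
12 [ 12. -18.]
16 [ 16. -25.]
20 [ 18. -32.]
24 [ 21. -39.]
28 [ 22. -46.]
32 [ 24. -53.]
36 [ 24. -61.]
40 [ 25. -68.]
44 [ 24. -76.]
48 [ 24. -83.]
52 [ 22. -90.]
56 [ 21. -97.]
60 [  18. -104.]
64 [  15. -111.]
68 [  12. -118.]
72 [   8. -124.]
76 [   4. -130.]
80 [  -0. -136.]
84 [  -5. -142.]
88 [ -11. -147.]
92 [ -16. -152.]
96 [ -22. -156.]
100 [ -28. -160.]
104 [ -35. -163.]
108 [ -42. -166.]
112 [ -49. -169.]
```

```bash
python3 -m crank '[[[5,-6,0],0,255],[[9,-12,0],0,255],[[12,-18,0],0,255],[[16,-25,0],0,255],[[18,-32,0],0,255],[[21,-39,0],0,255],[[22,-46,0],0,255],[[24,-53,0],0,255],[[24,-61,0],0,255],[[24,-61,0],0,255]]'
python3 -c "
from h import *
s=get_state();print(s['eef_pos'],s['wrist_torque'])"
```

```text
time: 12.4
eef_pos: [0.4893, 0.0741, 0.0681]
tcp_rot: [0.111, 0.994, -0.001, -0.001]
contact_force: [-4.4, 0.2, 8.7]
opening: 0.174
finger_force: 30.7
[0.48933625 0.07410417 0.0680501 ] [ 0.10046699  0.71464853 -0.03993734]
```

```bash
python3 -m crank '[[[1,-7,0],0,255],[[0,-15,0],0,255],[[0,-22,0],0,255],[[-2,-29,0],0,255],[[-3,-36,0],0,255],[[-6,-43,0],0,255],[[-9,-50,0],0,255],[[-12,-57,0],0,255],[[-16,-63,0],0,255],[[-20,-69,0],0,255]]'
python3 -m crank '[[[-4,-6,0],0,255],[[-9,-12,0],0,255],[[-15,-17,0],0,255],[[-20,-22,0],0,255],[[-26,-26,0],0,255],[[-32,-30,0],0,255],[[-36,-32,0],0,255],[[-36,-32,0],0,255],[[-36,-32,0],0,255]]'
python3 - <<'E'
from h import *
s=read_camera('side'); t=read_camera('top'); w=read_camera('wrist');pickle.dump((t,s,w),open('p3.pkl','wb'))
cv2.imwrite('pics/p3.png',np.hstack([cv2.resize(s['frame'][160:300,235:375],(400,400)),cv2.resize(t['frame'][160:300,235:375],(400,400))]))
st=get_state(); d=st['eef_pos'][:2]-[.5915,.0455]; print(st['eef_pos'],np.hypot(*d),np.degrees(np.arctan2(*d[::-1]))%360,st['contact_force'])
E
```

```text
time: 13.4
eef_pos: [0.4946, 0.0028, 0.0681]
tcp_rot: [0.111, 0.994, -0.0, 0.0]
contact_force: [-1.2, 1.8, 5.0]
opening: 0.179
finger_force: 30.4
time: 14.3
eef_pos: [0.5242, -0.0358, 0.0681]
tcp_rot: [0.111, 0.994, 0.0, 0.002]
contact_force: [3.0, 4.1, 3.9]
opening: 0.177
finger_force: 30.2
[ 0.52411605 -0.03574032  0.06810482] 0.10554897510670697 230.32633776847752 [2.97272765 5.01236796 3.60923746]
```

View pics/p3.png

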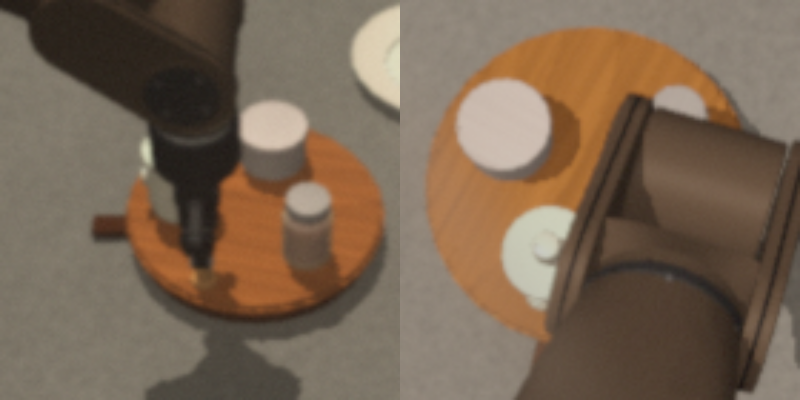

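```bash
cat > ang.py <<'E'
from h import *
A=np.array([.5915,.0455])
def tin(c,box,z=.080):
    H,S,V=cv2.split(cv2.cvtColor(c['frame'],cv2.COLOR_BGR2HSV)); g=((S<60)&(V>135)).astype(np.uint8)
    a,b,u,v=box; m=np.zeros_like(g); m[b:v,a:u]=g[b:v,a:u]
    cs,_=cv2.findContours(m,cv2.RETR_EXTERNAL,cv2.CHAIN_APPROX_NONE); q=cv2.convexHull(max(cs,key=cv2.contourArea))[:,0]
    W=plane(c,q,z)[:,:2].astype(np.float32); e=cv2.fitEllipse(W); d=np.array(e[0])-A; a=np.degrees(np.arctan2(d[1],d[0]))%360
    print(e,np.hypot(*d),a); return a
E
python3 - <<'E'
from ang import *
t0=pickle.load(open('top0.pkl','rb')); t,s,w=pickle.load(open('p3.pkl','rb'))
b=tin(t,(253,184,290,226)); a=tin(t0,(303,177,342,218)); print('turn',(b-a)%360)
s0=pickle.load(open('side0.pkl','rb'))
b=tin(s,(315,193,345,226)); a=tin(s0,(330,220,362,250)); print('turn side',(b-a)%360)
for z in (.125,.135): 
    p=plane(t,[286.1,246.1],z)[0,:2]; d=p-A; print('knob',p,np.hypot(*d),np.degrees(np.arctan2(d[1],d[0]))%360)
E
```

```text
((0.6230246424674988, 0.10839121788740158), (0.06942446529865265, 0.07066074758768082), 97.2027816772461) 0.0703498995739457 63.37737626000597
((0.6444498300552368, 0.0005907851736992598), (0.06853266805410385, 0.07040007412433624), 72.94148254394531) 0.06942997968596337 319.69717197177465
turn 103.68020428823132
((0.6248555779457092, 0.10987260937690735), (0.07174104452133179, 0.07687429338693619), 158.83006286621094) 0.0725012235626695 62.608428818437865
((0.6440721750259399, -0.0014260560274124146), (0.0656609907746315, 0.06741826981306076), 171.24790954589844) 0.07046905931858258 318.24781880401775
turn side 104.3606100144201
knob [0.5235814  0.06780306] 0.07148680113176217 161.82089171285605
knob [0.5217881  0.06691411] 0.07292677073679513 162.924082050815
```

```bash
python3 -m crank '[[[-3,-2,0],0,255],[[-6,-3,0],0,255],[[-8,-4,0],0,255],[[-8,-4,0],0,255],[[-8,-4,0],0,255],[[-8,-4,0],0,255],[[-8,-4,0],0,255],[[-8,-4,0],0,255]]'
python3 - <<'E'
from ang import *
t=read_camera('top'); s=read_camera('side'); w=read_camera('wrist')
b=tin(t,(253,184,292,226)); print('jar at',b-319.7+360+59.3)
cv2.imwrite('pics/p4.png',np.hstack([cv2.resize(w['frame'],(400,300)),cv2.resize(t['frame'][160:300,235:375],(300,300))]))
pickle.dump((t,s,w),open('p4.pkl','wb'))
E
```

```text
time: 15.25
eef_pos: [0.5309, -0.0409, 0.0681]
tcp_rot: [0.111, 0.994, 0.001, 0.002]
contact_force: [2.2, 5.9, 4.3]
opening: 0.178
finger_force: 30.4
((0.6178430318832397, 0.11059832572937012), (0.06963212043046951, 0.07022172212600708), 89.13236999511719) 0.0702264006023985 67.96853032954932
jar at 167.56853032954933
```

View pics/p4.png

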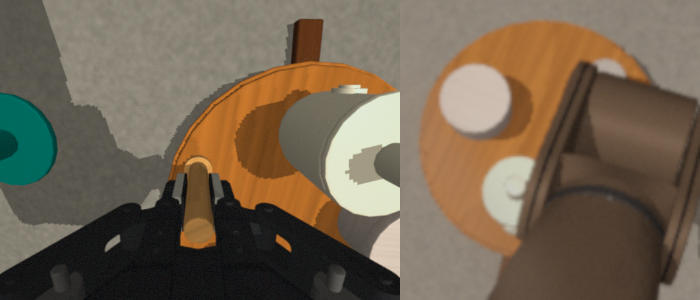

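The jar stands at 167.6° and the pointer at about 168°. The lid is on, and the post is in the grip at about (197,205) in the wrist picture.

```bash
python3 -m crank '[[[0,0,0],0,255],[[0,0,0],0,255],[[0,0,0],0,255],[[0,0,0],0,255],[[0,0,0],0,255]]'; python3 -c "
from plant import ctrl
print(ctrl.sign_off())"
```

```text
time: 15.9
eef_pos: [0.531, -0.0409, 0.0681]
tcp_rot: [0.111, 0.994, 0.001, 0.002]
contact_force: [2.7, 6.6, 5.2]
opening: 0.173
finger_force: 30.4
the job is handed in; nothing more can be done
None
```

I put the lid on the sugar jar, turned the carousel until the jar measured about 0.5° from the pointer line, and handed the job in at 15.9 s, still gripping the post (no verdict was returned).

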